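# Load a gel cassette into the blotting dock and lock it

## Task

Push the flat grey gel cassette along the worktop into the slot of the blotting dock, past the click of its sprung roller, and press it firmly but without ramming against the buffer at the back, so that it is fully home and flush with the slot's mouth. Then turn the blue keeper wheel counterclockwise (seen from above) until the white pointer on its rim stands at the red mark behind the wheel. Leave the glassware and tubes around it where they are.

Things in the scene. Friction and masses are not known exactly. Their poses are not given: they have to be found in the camera images.
- cassette: gel cassette: flat grey slab with a blue window, lying on the worktop; 90 mm along its x, 100 mm along its y, 16 mm thick, sides tapered 4 mm over the last 8 mm at the corners, 0.18 to 0.34 kg; too wide to grip, push its edges. Origin: centre of the underside; +x edge enters first. Mid-way on each 90 mm side is a notch 17 mm long, 5 mm deep. Home: origin 45 mm along the dock's +x from the dock's origin, axes parallel
- dock: blotting dock, fixed, slippery grey plastic walls, white roof. Origin on the worktop in the middle of the slot's mouth; +x points into the slot, +y to the wheel's side. Walls (14 mm thick, 18.5 mm high) reach 0 to 108 mm in x; the roof begins 32 mm in, its top 36.5 mm high
- slot_mouth (a point): middle of the slot's mouth, 8 mm above the worktop, axes as the dock's. Slot 103 mm wide, 18.5 mm high, 90 mm deep to the buffer, the worktop is its floor; lead-ins at the mouth, 8 mm wide over the first 16 mm of each wall
- roller (a joint): how far (m) the sprung steel roller is pressed back into the -y wall; 0 free, standing 5.5 mm into the slot, 45 mm in from the mouth. Its spring (0.7 N/mm) presses with 2 to 5 N sideways: the push meets a few N of resistance from half way on, until it snaps into the cassette's notch just before home
- buffer: black rubber buffer at the back of the slot, fixed, 8 x 70 x 12 mm; origin at its centre, face 4 mm before it. The cassette must once bear on it with more than 3 N beyond what friction and roller take: a push of 15 to 20 N in all
- keeper (a joint): angle of the keeper wheel in rad: 0 when the white pointer is at the red mark (closed), grows as the wheel is turned open (clockwise from above); starts 1.2 to 1.5 open. The wheel turns on past 0, without a stop, against an even friction of 0.06 N m and stays where it is left
- keeper_grip (a point): centre of the wheel's grip, on its upright axis, 49 mm above the worktop, 12 mm before the mouth and 88 mm to the dock's +y. Black bar 12 mm thick, 50 mm long, from 38 to 60 mm height, on a blue wheel 64 mm across (27 to 38 mm height). The point turns with the wheel: bar long along its y, thin along its x, pointer at its +x
- keeper_pin (a point): steel pin, 8 mm across, hanging down to 3.5 mm height at the end of the wheel's arm, 49 mm from the axis (along keeper_grip's -y); point half-way up. Closed, it stands before the mouth and keeps the cassette in. The arm is flat, at 22 to 27 mm height
- pointer (a point): outer end of the white pointer on the wheel's rim, 33 mm from the axis
- mark (a point): the red mark on the white block behind the wheel (dock's +x side), 38 mm from the wheel's axis, at 36 mm height
- beaker: bystander: small glass beaker, 56 mm diameter, 58 mm high, origin under its centre
- pot: bystander: clear specimen pot with lid, 92 mm diameter, 57 mm high, origin under its centre
- bottle: bystander: reagent bottle with blue cap, 93 mm diameter, 191 mm high, origin under its centre
- tube_1: bystander: standing tube with blue cap, 34 mm diameter, 115 mm high, origin under its centre
- tube_3: bystander: standing tube with blue cap, 34 mm diameter, 115 mm high, origin under its centre
There are look-alikes about, which are no part of the job. There is more than one size of the cassette; the job needs the larger.

How it is judged:
On the way, in this order (a step that is already met when the one before it is completed fails the run):
1. the cassette is home in the slot and pressed against the buffer with more than 3 N (x of cassette in the frame of dock above 0.0425 m and contact force between cassette and buffer above 3 N), for 0.05 s.
2. the keeper wheel is closed, with its pointer at the red mark (value of joint keeper between -0.1 and 0.1 rad), for 0.2 s.
At the end, for the whole second after the job is handed in: The cassette lies in the slot, home to within 3 mm of the buffer, at rest, and the keeper wheel stands with its pointer within 0.1 rad (about 3 mm at the rim) of the red mark (all of step 2 and x of cassette in the frame of dock above 0.042 m and z of cassette in the frame of dock below 0.004 m and angle between the x axis of cassette and the x axis of dock, either way round below 0.06 rad and linear speed of cassette below 0.01 m/s); the robot touches nothing.
It fails at once if the cassette is rammed: it presses on the dock with more than 50 N (contact force between cassette and dock above 50 N).
It fails at once if the cassette is tipped up by more than about 30 degrees (angle between cassette's own z axis and vertical above 0.5 rad).
It fails at once if a bystander is moved by more than 30 mm (distance of any of beaker, pot, bottle, tube_1, tube_3 from where it was at the start of the episode above 0.03 m).
It also fails if it takes over 61 s, if anything falls off the work surface, if the arm or the gripper's body presses on something with over 40 N, if the wrist force passes 120 N, or if a joint passes its speed limit or range.

## Robot

A 6-joint arm with a two-finger parallel gripper is mounted at the origin on a cart in front of the work surface, level with it; the furniture and walls round the work are solid. World frame = base frame: x ahead of the robot, y to its left, z up, the work surface at z = 0. Lengths are in m, angles in rad, forces in N, time in s.
With the tool pointing down it reaches from about 0.35 to 0.975 m from the base axis. Payload 4.9 kg.
Tool frame: the origin (TCP) lies midway between the tips of the shut fingers; the grasp point (between the pads) lies manip.grip_depth behind it (manip.grip_depth is the distance from the TCP to the grasp point, in m); z points along the fingers, x is the direction in which the jaws open and shut, and the axes are right-handed (so a half turn about z gives the same grasp; the last joint's range is limited). The gripper opens to 85 mm and grips with 20 to 120 N. Pads are 22 mm wide; open, the fingers measure 114 mm over their backs; the gripper's body (76 mm by 85 mm) begins 54 mm behind the grasp point. The pads swing forward as they close: fully open they stand 13 mm farther back than shut.
Start: joints at [1.23, 0.053, 1.613, -0, 1.476, -0.119], TCP at [0.137, 0.61, 0.231] pointing down, gripper open.
Joint ranges: [-3.01, 3.01], [-1.01, 2.22], [0.06, 2.58], [-1.02, 4.17], [0.09, 2.62], [-3.14, 3.14]. Speed limits (rad/s): [2.57, 2.57, 3.14, 3.14, 3.14, 3.14].

## Interface

Orientations are given as a unit quaternion [w, x, y, z].
In Python, from plant import state, grab_frame, ticket, manip gives the robot as it stands.
- The arm moves only by the tool carry_out, never from a script. Its argument "moves" is a list that holds one entry, the list of rows, each a list of 7 numbers: the turn, a rotation vector about the tool's x, y, z each as a share of 5 degrees, from -1 to 1, then the shift along the tool's x, y, z each as a share of 0.04 m, from -1 to 1, then the gripper command: -1 is shut, 1 is fully open, values between are in proportion. A call has 1 to 8 rows; each row shifts and turns the commanded pose from where the row before left it, along the tool's axes as they then stand; what a row does not reach is not made up. A row lasts 1/12 s, in which the tool goes at most 41.7 mm and 7.16 degrees, less where a joint would pass 70% of its speed; a pose out of reach is approached as far as the arm can. A call with a number of a shift or a turn outside -1 to 1 is refused whole. A call with a gripper value outside its range is refused whole. The fingers move at their own pace and stop on an object; the grip force is fixed at half the most. Time passes only in rows, so rows that do not move let the fingers close. It gives the time, the measured TCP pose, the force and the opening at its end, in the units of the state.
- state(): the state, without advancing time (a new reading comes with each control period).
- grab_frame(name): name is "scene" or "top" or "wrist"; returns a dict with "frame" (384x512x3 uint8, red, green, blue), "z_map" (384x512 float32, m along the optical axis (not along the pixel's ray), 0 where there is no reading), "K" (3x3 intrinsics, pixels), "world_from_camera" (4x4, takes a point from camera to world coordinates); the wrist camera has in their place "hand_eye" (4x4, takes a point from camera to tool coordinates, whose origin is the TCP and whose axes are the tool frame's). Camera axes: x right, y down, z forward; pixel columns grow to the right and rows downward; lengths in m; the calibration is good to about 2 mm. The wrist camera is an equidistant fisheye: a pixel r from the principal point sees the ray r / f radians off the axis. A picture is of the moment at which its call begins: read the wrist's pose just before it.
- ticket.job_done(): hands the job in, once; it reports no verdict.
The state is a dict: "time": time; "joint_pos": joint angles; "joint_vel": joint speeds; "joint_efforts": joint torques, N m; "tool_pos": TCP position; "tool_rot": TCP orientation; "contact_force": force on the tool from outside, world axes, zero at the start; "ft_torque": the same for the moment, N m; "gripper_width": opening from 0.0 (shut) to 1.0 (fully open).
Only numpy, scipy, OpenCV 4.12 (cv2) and the standard library are available. Lean on these libraries where they do the work, as an engineer would, in place of code of your own. Each camera call takes 0.05 s, during which the arm holds its last target.

## Working session

There is one attempt and no reset: what is moved stays moved. The work goes in short steps, Python scripts to look and compute and a tool call to move; the robot and the scene stay as the last step left them, time stands still between calls to the robot, and variables do not carry over. Pictures are saved under pics/ and viewed, and the job is handed in when it is done.

Besides the shell and the picture viewer there is one more tool, called after "Emit:" by a JSON object that holds its "op" and its "data". carry_out: Moves the arm, as the interface text tells. Shift numbers are shares of 0.04 m and turn numbers shares of 5 degrees, none past 1 either way. Its arguments: {"type":"object","properties":{"moves":{"type":"array"}},"required":["moves"]}

```bash
mkdir -p pics
cat > h.py <<'E'
from plant import state, grab_frame, ticket, manip
import numpy as np, cv2
def save(n,f): cv2.imwrite(f'pics/{n}.png', cv2.cvtColor(f,cv2.COLOR_RGB2BGR))
def px2w(g,u,v,z=None):
    K=g['K'];T=g['world_from_camera'];d=np.array([(u-K[0,2])/K[0,0],(v-K[1,2])/K[1,1],1.])
    if z is None:
        return T[:3,:3]@(d*g['z_map'][int(v),int(u)])+T[:3,3]
    r=T[:3,:3]@d; s=(z-T[2,3])/r[2]; return T[:3,3]+s*r
E
python3 - <<'E'
from h import *
s=state(); print(s, manip.grip_depth)
import pickle
for n in ('scene','top'):
    g=grab_frame(n); pickle.dump(g,open(n+'0.pkl','wb')); print(n,g['K'],g['world_from_camera'])
    save(n+'0',cv2.resize(g['frame'],(800,600),interpolation=cv2.INTER_CUBIC))
E
```

```text
{'time': 0.0, 'joint_pos': array([ 1.22997874e+00,  5.33776173e-02,  1.61427968e+00, -2.78860430e-06,
        1.47602369e+00, -1.18991828e-01]), 'joint_vel': array([-0.00121751,  0.00024201,  0.00035394, -0.000942  , -0.00154734,
       -0.00054289]), 'joint_efforts': array([-1.41753120e-03, -3.93665850e+01, -3.70178461e+01, -3.49766096e-04,
        7.07642699e-03,  1.63692300e-07]), 'tool_pos': array([0.13729229, 0.60909488, 0.23005871]), 'tool_rot': array([ 5.51835195e-04,  7.81027984e-01,  6.24495154e-01, -8.86436584e-04]), 'contact_force': array([ 0.00682198,  0.61087861, -0.22023714]), 'ft_torque': array([-0.01739153, -0.02839591, -0.01980984]), 'gripper_width': 1.0021450827561917} 0.0187
scene [[404.81743519   0.         252.13275514]
 [  0.         404.81743519 190.16509544]
 [  0.           0.           1.        ]] [[ 0.4790883  -0.35558061  0.80251905 -0.51800573]
 [-0.87751587 -0.17216586  0.4475766  -0.6191683 ]
 [-0.02098317 -0.91865192 -0.39451028  0.59063308]
 [ 0.          0.          0.          1.        ]]
top [[435.14658629   0.         250.53091363]
 [  0.         435.14658629 198.8920585 ]
 [  0.           0.           1.        ]] [[ 1.27363440e-05 -9.88256417e-01  1.52804624e-01  3.71540288e-01]
 [-9.99999640e-01  1.17102702e-04  8.40706469e-04 -2.90284876e-02]
 [-8.48727398e-04 -1.52804580e-01 -9.88256060e-01  1.30032888e+00]
 [ 0.00000000e+00  0.00000000e+00  0.00000000e+00  1.00000000e+00]]
```

View pics/top0.png

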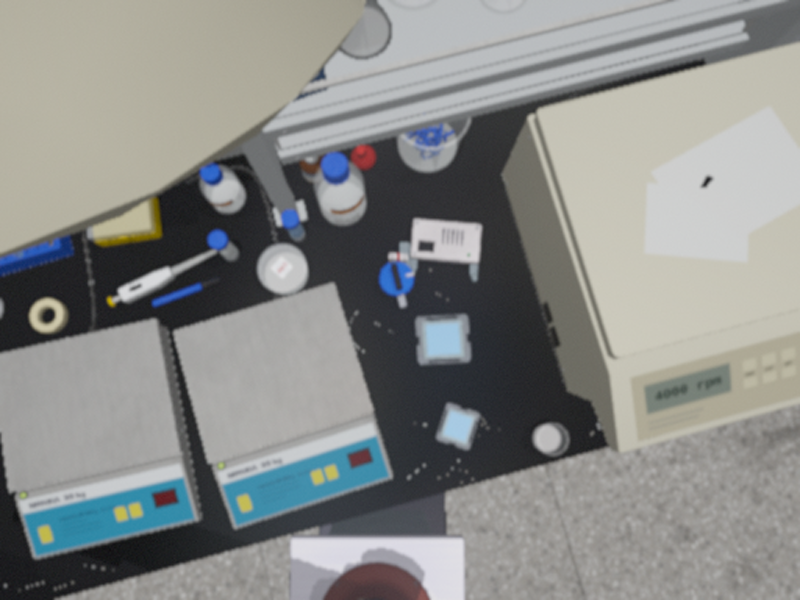

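View pics/scene0.png

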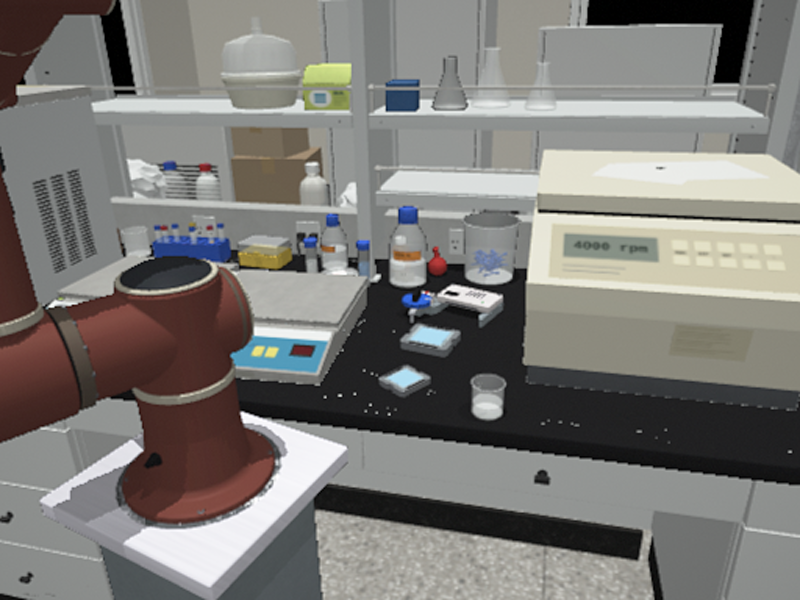

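Run:
```python
from h import *
import pickle
g=pickle.load(open('top0.pkl','rb'));f=g['frame']
save('top0c',cv2.resize(f[130:300,230:370],None,fx=5,fy=5,interpolation=cv2.INTER_CUBIC)[:,:][:600*2])
c=f[130:240,235:335]; save('c1',cv2.resize(c,None,fx=5.4,fy=5.4,interpolation=cv2.INTER_CUBIC))
g2=pickle.load(open('scene0.pkl','rb'));c=g2['frame'][170:260,235:335]; save('c2',cv2.resize(c,None,fx=6,fy=6,interpolation=cv2.INTER_CUBIC))
for n,(u,v) in dict(big=(443,339),small=(459,426),wheel=(396,278),roof=(470,230)).items(): print(n,px2w(g,u/1.5625,v/1.5625))
```

```text
big [ 0.51523079 -0.12540243  0.02161585]
small [ 0.35287424 -0.15423382  0.01089065]
wheel [ 0.62542297 -0.03643877  0.05786161]
roof [ 0.72387829 -0.17858819  0.035211  ]
```

View pics/c1.png

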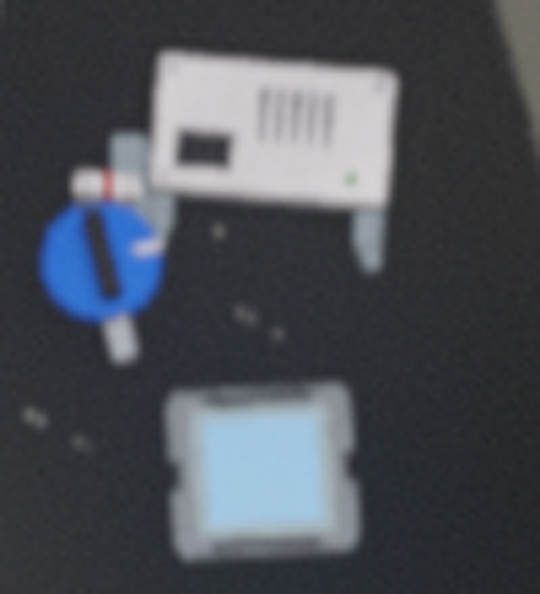

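View pics/c2.png

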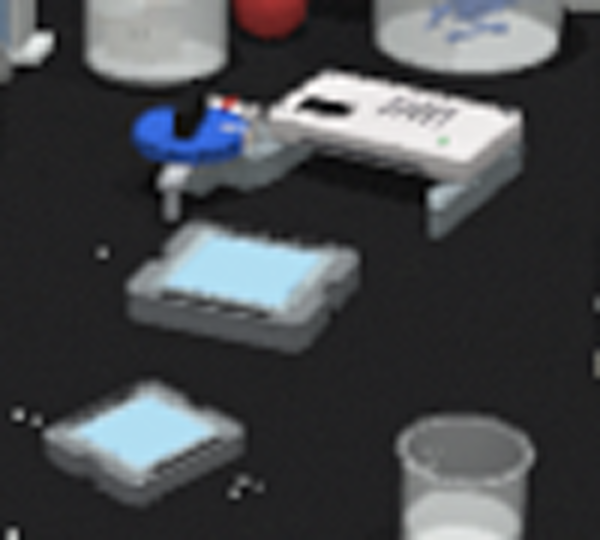

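Run:
```python
from h import *
import pickle
g=pickle.load(open('top0.pkl','rb'))
P=lambda u,v,z: px2w(g,u/5.4+235-.4,v/5.4+130-.4,z)[:2].round(4)
pts=dict(rTL=(156,52,.0365),rTR=(397,72,.0365),rBR=(388,206,.0365),rBL=(152,188,.0365),wallRfront=(372,272,.0185),wallRout=(385,245,.0185),wallRroof=(388,206,.0185),wallLfront=(163,247,.0185),
wheel=(101,262,.038),pointer=(134,248,.037),ptout=(162,243,.037),mark=(109,184,.036),bar1=(92,212,.06),bar2=(109,298,.06),armend=(124,360,.027),
cTL=(165,393,.016),cTR=(350,383,.016),cBR=(360,548,.016),cBL=(176,562,.016),nL=(178,473,.016),nR=(346,465,.016))
R={k:P(*v) for k,v in pts.items()}
for k,v in R.items(): print(k,v)
ang=lambda a,b: np.degrees(np.arctan2(*(R[b]-R[a])[::-1]))
print('front edge dir',ang('rBR','rBL'),'back',ang('rTR','rTL'),'wheel-mark',ang('wheel','mark'),'wheel-ptr',ang('wheel','ptout'),'bar',ang('bar2','bar1'))
print('cass', ang('cTR','cTL'),ang('cBR','cBL'),ang('cBL','cTL'),ang('cBR','cTR'))
print('cc',np.mean([R[k] for k in('cTL','cTR','cBR','cBL')],0))
for q in ('scene',):
  pass
```

```text
rTL [ 0.7482 -0.0669]
rTR [ 0.7367 -0.2006]
rBR [ 0.6606 -0.1941]
rBL [ 0.6707 -0.0643]
wallRfront [ 0.6272 -0.1868]
wallRout [ 0.6425 -0.1944]
wallRroof [ 0.6647 -0.1965]
wallLfront [ 0.6414 -0.0708]
wheel [ 0.6289 -0.0362]
pointer [ 0.6369 -0.0543]
ptout [ 0.6397 -0.0696]
mark [ 0.6731 -0.0406]
bar1 [ 0.6519 -0.0312]
bar2 [ 0.6047 -0.0403]
armend [ 0.5763 -0.0488]
cTL [ 0.5596 -0.0716]
cTR [ 0.5652 -0.1738]
cBR [ 0.4739 -0.1777]
cBL [ 0.4663 -0.0771]
nL [ 0.5152 -0.0785]
nR [ 0.5196 -0.1709]
front edge dir 85.55066510338435 back 85.08389140515159 wheel-mark -5.684922987105623 wheel-ptr -72.08121540684277 bar 10.912538498959046
cass 93.13635836833262 94.32030157002465 3.373660434630044 2.445977853291939
cc [ 0.51625 -0.12505]
```

Emit:
{"op": "carry_out", "data": {"moves": [[[0, 0, -0.8, 0, 0, 0, 0], [0, 0, -0.8, 0, 0, 0, 0], [0, 0, 0, 0, 0.9, 0, 0], [0, 0, 0, 0, 0.9, 0, 0], [0, 0, 0, 0, 0.9, 0, 0], [0, 0, 0, 0, 0.9, 0, 0], [0, 0, 0, 0, 0.9, 0, 0], [0, 0, 0, -0.9, 0.25, 0, 0]]]}}

```text
time: 0.77
tool_pos: [0.3284, 0.5595, 0.2264]
tool_rot: [0.001, 0.736, 0.677, -0.002]
contact_force: [0.2, -1.7, -0.9]
gripper_width: 0.5
```

Emit:
{"op": "carry_out", "data": {"moves": [[[0, 0, 0, -0.9, 0.25, 0, 0], [0, 0, 0, -0.9, 0.25, 0, 0], [0, 0, 0, -0.9, 0.25, 0, 0], [0, 0, 0, -0.9, 0.25, 0, 0], [0, 0, 0, -0.9, 0.25, 0, 0], [0, 0, 0, -0.9, 0.25, 0, 0], [0, 0, 0, -0.9, 0.25, 0, 0], [0, 0, 0, -0.9, 0.25, 0, 0]]]}}

```text
time: 1.43
tool_pos: [0.3796, 0.2628, 0.2308]
tool_rot: [-0.0, 0.735, 0.678, -0.0]
contact_force: [1.3, -0.4, -0.1]
gripper_width: 0.498
```

Emit:
{"op": "carry_out", "data": {"moves": [[[0, 0, 0, -0.9, 0.25, 0, 0], [0, 0, 0, -0.9, 0.25, 0, 0], [0, 0, 0, -0.9, 0.25, 0, 0], [0, 0, 0, -0.9, 0.25, 0, 0], [0, 0, 0, -0.9, 0.25, 0, 0], [0, 0, 0, -0.9, 0.25, 0, 0], [0, 0, 0, -0.9, 0.25, 0, 0], [0, 0, 0, 0, 0, 0, 0]]]}}

```text
time: 2.1
tool_pos: [0.4294, 0.0025, 0.231]
tool_rot: [0.001, 0.738, 0.675, -0.001]
contact_force: [-0.6, 0.9, -0.5]
gripper_width: 0.502
```

```bash
cat >> h.py <<'E'
from scipy.spatial.transform import Rotation as Rn
D=np.array([0.6337,-0.1255]); YAW=np.radians(-4.7)
ex=np.array([np.cos(YAW),np.sin(YAW)]); ey=np.array([-ex[1],ex[0]])
def w2d(p): d=np.array(p)[:2]-D; return np.array([d@ex,d@ey])
def rep():
    s=state(); q=s['tool_rot']; R=Rn.from_quat([q[1],q[2],q[3],q[0]]).as_matrix()
    print('t',round(s['time'],2),'tool dock',w2d(s['tool_pos']).round(4),'z',s['tool_pos'][2].round(4),'yawx-dock y deg',(np.degrees(np.arctan2(R[1,0],R[0,0]))-85.3).round(2),'tz',R[:,2].round(3),'grip',round(s['gripper_width'],3),'F dock',(s['contact_force'][:2]@ex).round(2),(s['contact_force'][:2]@ey).round(2),s['contact_force'][2].round(2))
E
python3 - <<'E'
from h import *
rep()
g=grab_frame('wrist'); save('w1',g['frame']); print(g['K'],g['hand_eye'])
E
```

```text
t 2.1 tool dock [-0.2141  0.1109] z 0.231 yawx-dock y deg -0.46 tz [-0.    -0.003 -1.   ] grip 0.502 F dock -0.66 0.88 -0.53
[[297.31863964   0.         255.0971598 ]
 [  0.         297.31863964 192.77022528]
 [  0.           0.           1.        ]] [[ 9.99998078e-01  1.95707352e-03 -1.18623896e-04  4.03500781e-04]
 [-1.85809024e-03  9.65258532e-01  2.61290094e-01 -6.48259887e-02]
 [ 6.25866653e-04 -2.61289372e-01  9.65260313e-01 -1.41718038e-01]
 [ 0.00000000e+00  0.00000000e+00  0.00000000e+00  1.00000000e+00]]
```

View pics/w1.png

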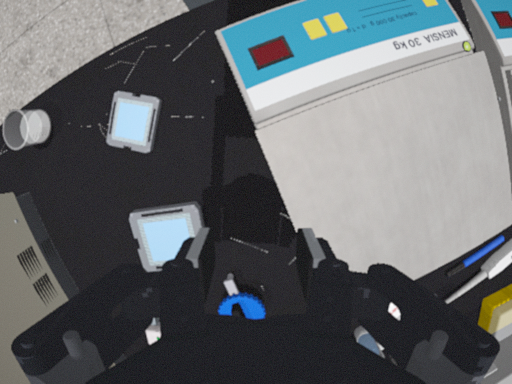

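Emit:
{"op": "carry_out", "data": {"moves": [[[0, 0, 0, -0.77, 0.05, 0, 0], [0, 0, 0, -0.77, 0.05, 0, 0], [0, 0, 0, -0.77, 0.05, 0, 0], [0, 0, 0, -0.77, 0.05, 0, 0], [0, 0, 0, 0, 0, 0.9, 0], [0, 0, 0, 0, 0, 0.9, 0], [0, 0, 0, 0, 0, 0.9, 0], [0, 0, 0, 0, 0, 0.9, 0]]]}}

```text
time: 2.82
tool_pos: [0.4269, -0.1145, 0.0858]
tool_rot: [0.0, 0.735, 0.678, 0.0]
contact_force: [0.0, -0.7, -0.2]
gripper_width: 0.502
```

Emit:
{"op": "carry_out", "data": {"moves": [[[0, 0, 0, 0, 0, 0.6, 0], [0, 0, 0, 0, 0, 0.4, 0], [0, 0, 0, 0, 0, 0, 0], [0, 0, 0, 0, 0, 0, 0]]]}}

```text
time: 3.15
tool_pos: [0.4263, -0.1143, 0.0465]
tool_rot: [-0.001, 0.735, 0.678, -0.0]
contact_force: [-0.4, -0.7, 0.5]
gripper_width: 0.5
```

Run:
```python
from h import *
rep()
g=grab_frame('wrist'); save('w2',g['frame'])
g=grab_frame('scene');save('s2',cv2.resize(g['frame'][150:300,190:390],None,fx=4,fy=4,interpolation=cv2.INTER_CUBIC))
```

```text
t 3.15 tool dock [-0.2077 -0.0059] z 0.0465 yawx-dock y deg 0.08 tz [-0.002  0.001 -1.   ] grip 0.5 F dock -0.3 -0.77 0.45
```

View pics/w2.png

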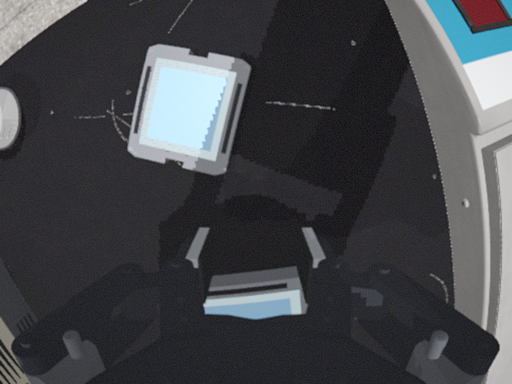

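View pics/s2.png

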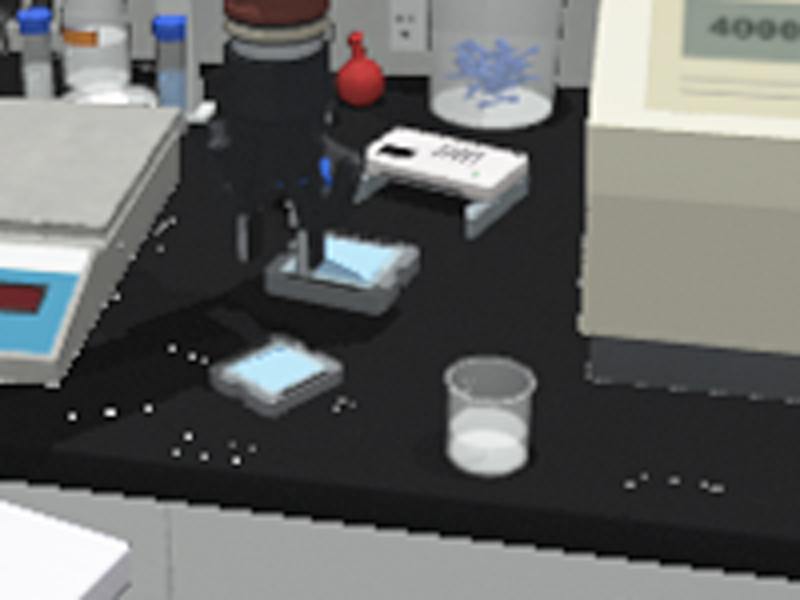

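Emit:
{"op": "carry_out", "data": {"moves": [[[0, 0, 0, -0.25, 0, 0, 0], [0, 0, 0, 0, 0, 0.4, 0], [0, 0, 0, 0, 0, 0.4, 0], [0, 0, 0, 0, 0, 0, 0], [0, 0, 0, 0, 0, 0, 0]]]}}

```text
time: 3.67
tool_pos: [0.4262, -0.1262, 0.0158]
tool_rot: [0.0, 0.736, 0.677, -0.0]
contact_force: [0.9, 0.1, -0.2]
gripper_width: 0.504
```

Emit:
{"op": "carry_out", "data": {"moves": [[[0, 0, 0, 0, 0, 0.1, 0], [0, 0, 0, 0, 0, 0, 0]]]}}

```text
time: 3.83
tool_pos: [0.4268, -0.1262, 0.0121]
tool_rot: [0.001, 0.736, 0.677, 0.0]
contact_force: [-1.0, 0.3, 0.6]
gripper_width: 0.501
```

Emit:
{"op": "carry_out", "data": {"moves": [[[0, 0, 0, 0, 0, 0.1, 0], [0, 0, 0, 0, 0, 0, 0]]]}}

```text
time: 4.0
tool_pos: [0.4262, -0.1257, 0.0073]
tool_rot: [0.0, 0.736, 0.678, 0.0]
contact_force: [-0.1, 0.3, 0.4]
gripper_width: 0.5
```

Run:
```python
from h import *
rep()
```

```text
t 4.0 tool dock [-0.2068 -0.0172] z 0.0073 yawx-dock y deg -0.0 tz [ 0. -0. -1.] grip 0.5 F dock -0.13 0.24 0.43
```

Emit:
{"op": "carry_out", "data": {"moves": [[[0, 0, 0, 0, 0, 0.08, 0], [0, 0, 0, 0, 0.2, 0, 0], [0, 0, 0, 0, 0.2, 0, 0], [0, 0, 0, 0, 0.15, 0, 0], [0, 0, 0, 0, 0.1, 0, 0], [0, 0, 0, 0, 0.1, 0, 0], [0, 0, 0, 0, 0.1, 0, 0], [0, 0, 0, 0, 0.1, 0, 0]]]}}

```text
time: 4.67
tool_pos: [0.4638, -0.1286, 0.0039]
tool_rot: [-0.001, 0.735, 0.678, -0.0]
contact_force: [-2.5, 0.9, 1.4]
gripper_width: 0.497
```

Emit:
{"op": "carry_out", "data": {"moves": [[[0, 0, 0, 0, 0.1, 0, 0], [0, 0, 0, 0, 0.1, 0, 0], [0, 0, 0, 0, 0.1, 0, 0], [0, 0, 0, 0, 0.1, 0, 0], [0, 0, 0, 0, 0.1, 0, 0], [0, 0, 0, 0, 0, 0, 0]]]}}

```text
time: 5.17
tool_pos: [0.4849, -0.1308, 0.0043]
tool_rot: [0.001, 0.736, 0.677, 0.0]
contact_force: [-0.0, -0.1, -0.2]
gripper_width: 0.497
```

Run:
```python
from h import *
import pickle
rep()
g=grab_frame('top');pickle.dump(g,open('top3.pkl','wb')); save('t3',cv2.resize(g['frame'][130:240,235:335],None,fx=5.4,fy=5.4,interpolation=cv2.INTER_CUBIC))
g=grab_frame('scene');save('s3',cv2.resize(g['frame'][170:270,220:340],None,fx=6,fy=6,interpolation=cv2.INTER_CUBIC))
```

```text
t 5.17 tool dock [-0.1478 -0.0174] z 0.0043 yawx-dock y deg -0.01 tz [ 0.001 -0.001 -1.   ] grip 0.497 F dock -0.01 -0.1 -0.22
```

View pics/t3.png

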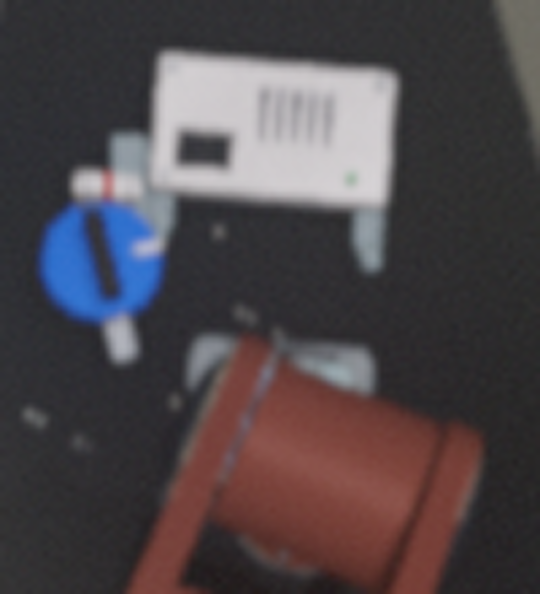

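View pics/s3.png

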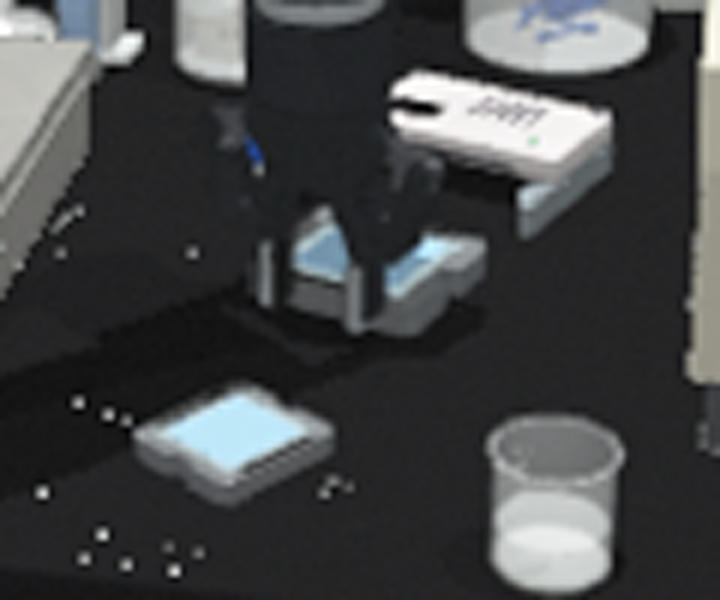

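Run:
```python
from h import *
import pickle
g=pickle.load(open('top3.pkl','rb'))
P=lambda u,v,z: w2d(px2w(g,u/5.4+235-.4,v/5.4+130-.4,z)).round(4)
for n,p in dict(L=(186,375,.016),R=(375,385,.016),TL=(205,337,.016),TR=(358,348,.016),wallR=(388,230,.0185),wallRi=(355,215,.0185),wallLi=(176,205,.0185),rBR=(388,206,.0365),rBL=(152,188,.0365),whl=(101,262,.038)).items(): print(n,P(*p))
save('t3b',cv2.resize(g['frame'][160:215,260:315],None,fx=10,fy=10,interpolation=cv2.INTER_CUBIC))
```

```text
L [-0.0673  0.0369]
R [-0.0643 -0.0676]
TL [-0.0452  0.028 ]
TR [-0.0444 -0.0569]
wallR [ 0.023 -0.069]
wallRi [ 0.0301 -0.0502]
wallLi [0.0276 0.0498]
rBR [ 0.0324 -0.0662]
rBL [0.0319 0.064 ]
whl [-0.0121  0.0887]
```

View pics/t3b.png

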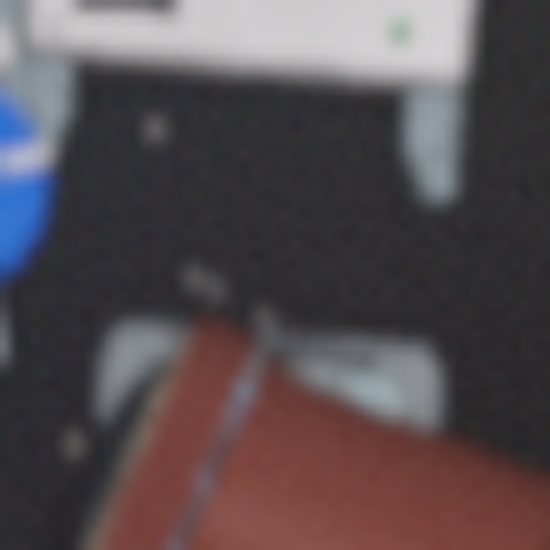

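Emit:
{"op": "carry_out", "data": {"moves": [[[0, 0, 0, 0, -0.6, 0, 0], [0, 0, 0, 0, 0, -0.7, 0], [0, 0, 0, 0, 0, -0.6, -1], [0, 0, 0, -0.8, 0, 0, -1], [0, 0, 0, -0.8, 0, 0, -1], [0, 0, 0, -0.5, 0.6, 0, -1], [0, 0, 0, 0, 0.9, 0, -1], [0, 0, 0, 0, 0.6, 0, -1]]]}}

```text
time: 5.93
tool_pos: [0.5389, -0.2211, 0.0569]
tool_rot: [0.001, 0.736, 0.676, 0.001]
contact_force: [0.1, -0.5, 0.9]
gripper_width: 0.002
```

Emit:
{"op": "carry_out", "data": {"moves": [[[0, 0, 0, 0, 0, 0, -1], [0, 0, 0, 0, 0, 0.6, -1], [0, 0, 0, 0, 0, 0.4, -1], [0, 0, 0, 0, 0, 0, -1]]]}}

```text
time: 6.27
tool_pos: [0.5339, -0.2175, 0.0123]
tool_rot: [-0.003, 0.736, 0.677, -0.001]
contact_force: [-0.9, 0.3, -0.7]
gripper_width: -0.001
```

Run:
```python
from h import *
rep()
g=grab_frame('scene');save('s4',cv2.resize(g['frame'][170:270,220:340],None,fx=6,fy=6,interpolation=cv2.INTER_CUBIC))
```

```text
t 6.27 tool dock [-0.092  -0.0999] z 0.0123 yawx-dock y deg -0.01 tz [-0.006  0.003 -1.   ] grip -0.001 F dock -0.88 0.28 -0.67
```

View pics/s4.png

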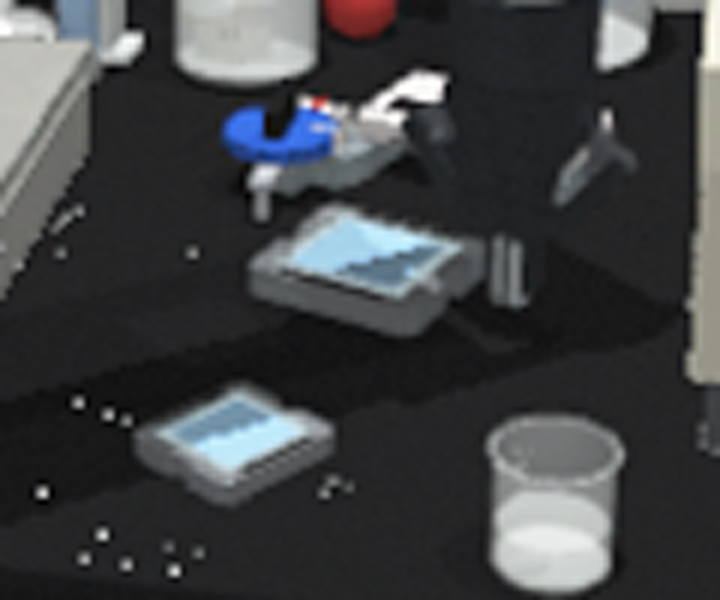

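Emit:
{"op": "carry_out", "data": {"moves": [[[0, 0, 0, 0, 0, 0.1, -1], [0, 0, 0, 0.15, 0, 0, -1], [0, 0, 0, 0.15, 0, 0, -1], [0, 0, 0, 0.15, 0, 0, -1], [0, 0, 0, 0.15, 0, 0, -1], [0, 0, 0, 0.15, 0, 0, -1], [0, 0, 0, 0.05, 0, 0, -1], [0, 0, 0, 0, 0, 0, -1]]]}}

```text
time: 6.98
tool_pos: [0.5397, -0.1866, 0.0125]
tool_rot: [0.0, 0.735, 0.678, 0.0]
contact_force: [0.5, 0.1, -0.3]
gripper_width: 0.0
```

Run:
```python
from h import *
rep()
g=grab_frame('top');save('t5',cv2.resize(g['frame'][160:235,240:340],None,fx=7,fy=7,interpolation=cv2.INTER_CUBIC))
g=grab_frame('wrist'); save('w5',g['frame'])
```

```text
t 6.98 tool dock [-0.0886 -0.0686] z 0.0125 yawx-dock y deg 0.04 tz [ 0.001 -0.    -1.   ] grip 0.0 F dock 0.46 0.11 -0.25
```

View pics/t5.png

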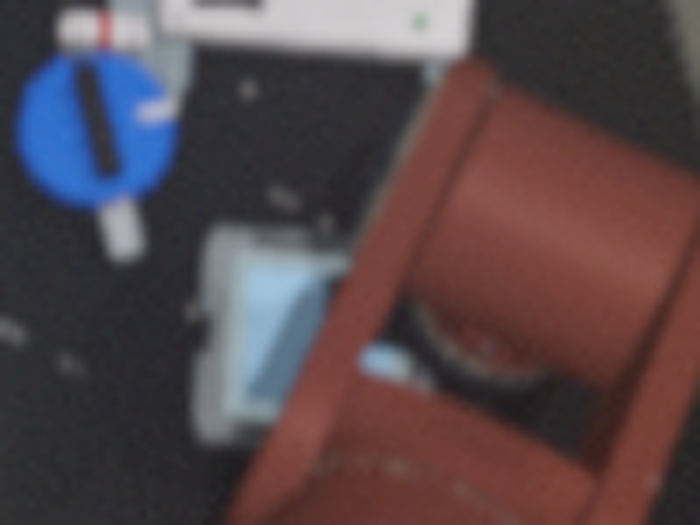

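View pics/w5.png

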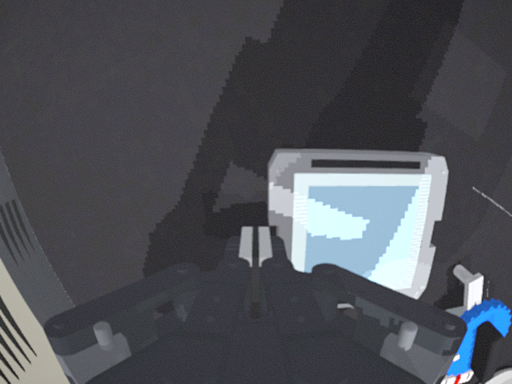

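Run:
```python
from h import *
import pickle
g=pickle.load(open('top0.pkl','rb'))
P=lambda u,v,z: w2d(px2w(g,u/7+240-.4,v/7+160-.4,z)).round(4)
for p in ((203,265),(193,400),(207,330),(225,224)): print(p,P(*p,.016))
```

```text
(203, 265) [-0.0626  0.0386]
(193, 400) [-0.1207  0.0384]
(207, 330) [-0.0904  0.0348]
(225, 224) [-0.0441  0.0305]
```

Emit:
{"op": "carry_out", "data": {"moves": [[[0, 0, 0, 0, 0, 0.1, -1], [0, 0, 0, 0.1, 0, 0, -1], [0, 0, 0, 0.1, 0, 0, -1], [0, 0, 0, 0.08, 0, 0, -1], [0, 0, 0, 0, 0, 0, -1]]]}}

```text
time: 7.5
tool_pos: [0.5416, -0.177, 0.0094]
tool_rot: [0.002, 0.736, 0.678, 0.0]
contact_force: [1.0, -3.9, 5.0]
gripper_width: -0.001
```

Run:
```python
from h import *
rep()
g=grab_frame('top');save('t6',cv2.resize(g['frame'][160:235,240:340],None,fx=7,fy=7,interpolation=cv2.INTER_CUBIC))
```

```text
t 7.5 tool dock [-0.0876 -0.0588] z 0.0094 yawx-dock y deg -0.0 tz [ 0.003 -0.002 -1.   ] grip -0.001 F dock 1.35 -3.79 5.02
```

View pics/t6.png

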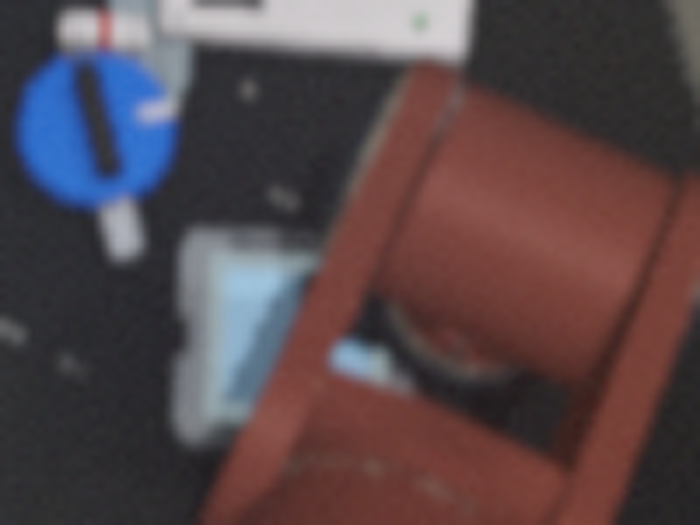

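Emit:
{"op": "carry_out", "data": {"moves": [[[0, 0, 0, -0.75, 0, 0, -1], [0, 0, 0, 0, 0, -0.7, -1], [0, 0, 0, 0, 0, -0.6, -1], [0, 0, 0, 0, -0.9, 0, 0], [0, 0, 0, 0, -0.9, 0, 0], [0, 0, 0, 0.7, -0.4, 0, 0], [0, 0, 0, 0.7, 0, 0, 0], [0, 0, 0, 0.75, 0, 0, 0]]]}}

```text
time: 8.22
tool_pos: [0.4553, -0.1117, 0.0589]
tool_rot: [-0.001, 0.737, 0.676, -0.0]
contact_force: [-0.1, 0.3, -0.6]
gripper_width: 0.499
```

Emit:
{"op": "carry_out", "data": {"moves": [[[0, 0, 0, 0, 0, 0, 0], [0, 0, 0, 0, 0, 0.6, 0], [0, 0, 0, 0, 0, 0.5, 0], [0, 0, 0, 0, 0, 0, 0], [0, 0, 0, 0, 0, 0, 0]]]}}

```text
time: 8.63
tool_pos: [0.4557, -0.1124, 0.0146]
tool_rot: [-0.002, 0.736, 0.677, -0.001]
contact_force: [1.6, -1.0, 0.6]
gripper_width: 0.498
```

Run:
```python
from h import *
import pickle
rep()
g=grab_frame('top');save('t7',cv2.resize(g['frame'][160:235,240:340],None,fx=7,fy=7,interpolation=cv2.INTER_CUBIC))
P=lambda u,v,z: w2d(px2w(g,u/7+240-.4,v/7+160-.4,z)).round(4)
for p in ((180,265),(172,400)): print(p,P(*p,.016))
```

```text
t 8.63 tool dock [-0.1785 -0.0015] z 0.0146 yawx-dock y deg -0.02 tz [-0.004  0.002 -1.   ] grip 0.498 F dock 1.66 -0.91 0.58
(180, 265) [-0.0634  0.0484]
(172, 400) [-0.1215  0.0473]
```

View pics/t7.png

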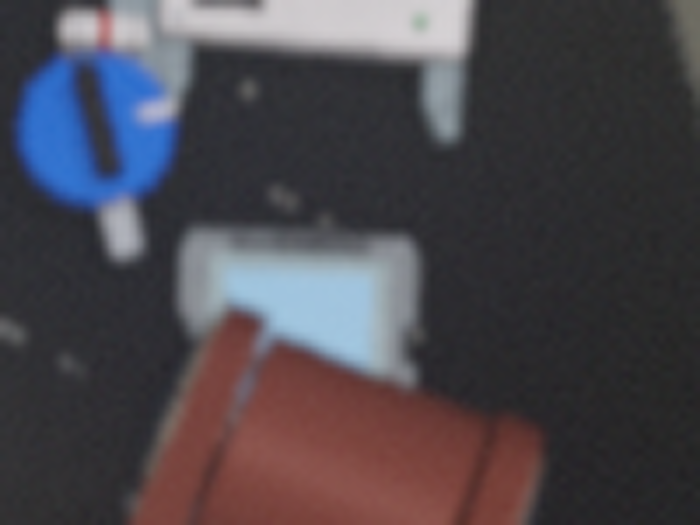

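Emit:
{"op": "carry_out", "data": {"moves": [[[0, 0, 0, 0, 0, 0.25, 0], [0, 0, 0, 0, 0.3, 0, 0], [0, 0, 0, 0, 0.2, 0, 0], [0, 0, 0, 0, 0.2, 0, 0], [0, 0, 0, 0, 0.15, 0, 0], [0, 0, 0, 0, 0.15, 0, 0], [0, 0, 0, 0, 0.15, 0, 0], [0, 0, 0, 0, 0.15, 0, 0]]]}}

```text
time: 9.35
tool_pos: [0.5095, -0.1173, 0.0062]
tool_rot: [-0.0, 0.736, 0.677, -0.0]
contact_force: [-2.5, 1.1, 2.1]
gripper_width: 0.503
```

Emit:
{"op": "carry_out", "data": {"moves": [[[0, 0, 0, 0, 0.15, 0, 0], [0, 0, 0, 0, 0.15, 0, 0], [0, 0, 0, 0, 0.15, 0, 0], [0, 0, 0, 0, 0.15, 0, 0], [0, 0, 0, 0, 0.15, 0, 0], [0, 0, 0, 0, 0, 0, 0]]]}}

```text
time: 9.85
tool_pos: [0.5407, -0.12, 0.0064]
tool_rot: [0.001, 0.736, 0.677, 0.001]
contact_force: [-0.1, 0.4, 0.6]
gripper_width: 0.502
```

Run:
```python
from h import *
rep()
g=grab_frame('top');save('t8',cv2.resize(g['frame'][160:235,240:340],None,fx=7,fy=7,interpolation=cv2.INTER_CUBIC))
```

```text
t 9.85 tool dock [-0.0932 -0.0022] z 0.0064 yawx-dock y deg -0.0 tz [ 0.002 -0.    -1.   ] grip 0.502 F dock -0.09 0.35 0.59
```

View pics/t8.png

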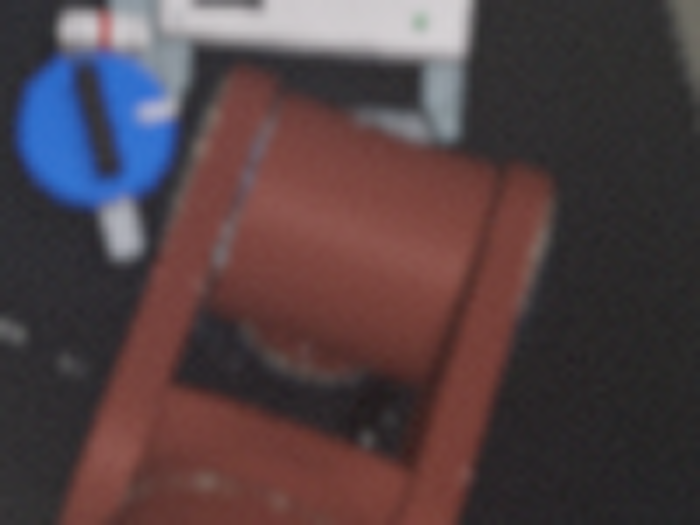

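Emit:
{"op": "carry_out", "data": {"moves": [[[0, 0, 0, 0, 0.1, 0, 0], [0, 0, 0, 0, 0.1, 0, 0], [0, 0, 0, 0, 0.1, 0, 0], [0, 0, 0, 0, 0.1, 0, 0]]]}}

```text
time: 10.23
tool_pos: [0.5529, -0.1198, 0.0054]
tool_rot: [-0.003, 0.735, 0.678, -0.001]
contact_force: [-10.6, 5.6, 7.9]
gripper_width: 0.499
```

Emit:
{"op": "carry_out", "data": {"moves": [[[0, 0, 0, 0, 0.1, 0, 0], [0, 0, 0, 0, 0.1, 0, 0], [0, 0, 0, 0, 0.1, 0, 0], [0, 0, 0, 0, 0.1, 0, 0]]]}}

```text
time: 10.57
tool_pos: [0.5712, -0.1222, 0.0059]
tool_rot: [0.0, 0.736, 0.678, 0.0]
contact_force: [-1.2, 0.8, -0.5]
gripper_width: 0.501
```

Run:
```python
from h import *
rep()
g=grab_frame('top');save('t9',cv2.resize(g['frame'][140:215,240:340],None,fx=7,fy=7,interpolation=cv2.INTER_CUBIC))
g=grab_frame('scene');save('s9',cv2.resize(g['frame'][170:250,220:330],None,fx=7,fy=7,interpolation=cv2.INTER_CUBIC))
```

```text
t 10.57 tool dock [-0.0625 -0.0019] z 0.0059 yawx-dock y deg -0.0 tz [ 0.  0. -1.] grip 0.501 F dock -1.28 0.72 -0.49
```

View pics/s9.png

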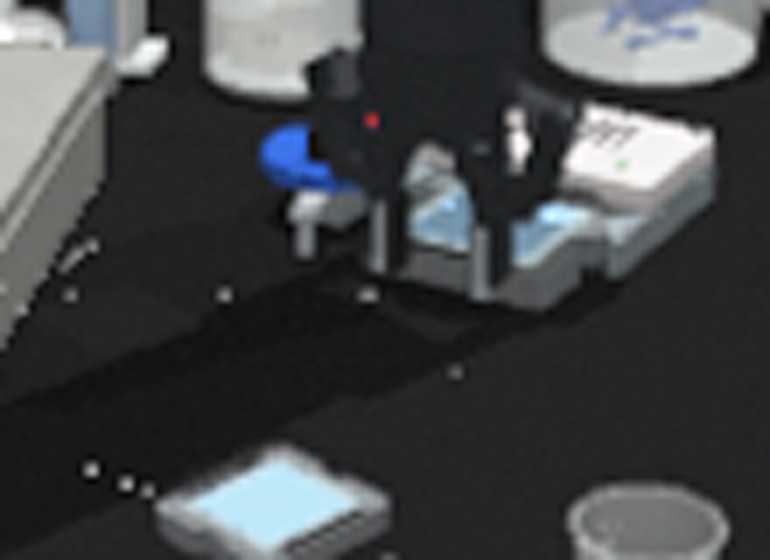

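Emit:
{"op": "carry_out", "data": {"moves": [[[0, 0, 0, 0, 0.1, 0, 0], [0, 0, 0, 0, 0.1, 0, 0], [0, 0, 0, 0, 0.1, 0, 0]]]}}

```text
time: 10.92
tool_pos: [0.582, -0.1227, 0.006]
tool_rot: [-0.002, 0.736, 0.678, -0.001]
contact_force: [-5.5, 3.6, 3.1]
gripper_width: 0.498
```

Emit:
{"op": "carry_out", "data": {"moves": [[[0, 0, 0, 0, 0.1, 0, 0], [0, 0, 0, 0, 0.1, 0, 0], [0, 0, 0, 0, 0.1, 0, 0]]]}}

```text
time: 11.17
tool_pos: [0.5949, -0.1243, 0.006]
tool_rot: [-0.0, 0.736, 0.677, -0.0]
contact_force: [-2.4, 2.0, 0.5]
gripper_width: 0.503
```

Emit:
{"op": "carry_out", "data": {"moves": [[[0, 0, 0, 0, 0.1, 0, 0], [0, 0, 0, 0, 0.1, 0, 0]]]}}

```text
time: 11.33
tool_pos: [0.603, -0.1249, 0.006]
tool_rot: [-0.0, 0.736, 0.677, 0.0]
contact_force: [-2.4, 1.8, 0.9]
gripper_width: 0.497
```

Run:
```python
from h import *
rep()
g=grab_frame('scene');save('s10',cv2.resize(g['frame'][160:240,220:330],None,fx=7,fy=7,interpolation=cv2.INTER_CUBIC))
g=grab_frame('wrist'); save('w10',g['frame'])
```

```text
t 11.33 tool dock [-0.0306 -0.0019] z 0.006 yawx-dock y deg -0.01 tz [-0.  0. -1.] grip 0.497 F dock -2.58 1.55 0.92
```

View pics/s10.png

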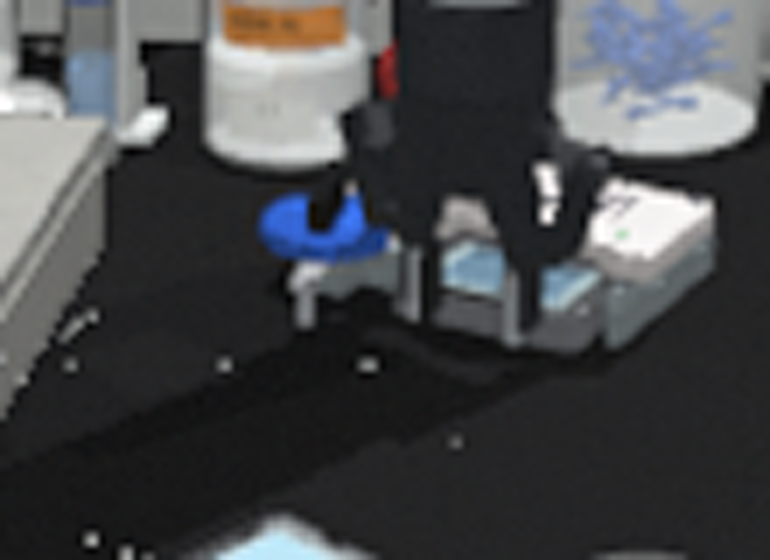

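View pics/w10.png

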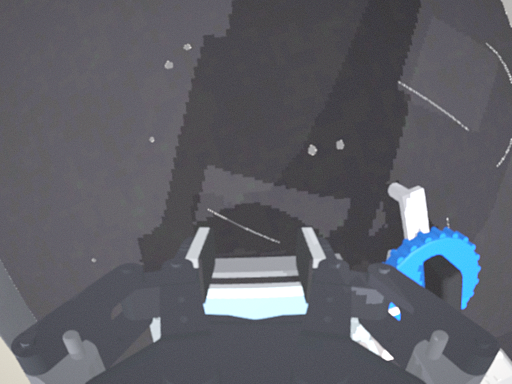

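Emit:
{"op": "carry_out", "data": {"moves": [[[0, 0, 0, 0, 0.1, 0, 0], [0, 0, 0, 0, 0.1, 0, 0], [0, 0, 0, 0, 0, 0, 0]]]}}

```text
time: 11.68
tool_pos: [0.6117, -0.1259, 0.0063]
tool_rot: [0.001, 0.736, 0.677, 0.0]
contact_force: [-0.7, 1.0, 1.2]
gripper_width: 0.499
```

Emit:
{"op": "carry_out", "data": {"moves": [[[0, 0, 0, 0, 0.1, 0, 0], [0, 0, 0, 0, 0, 0, 0]]]}}

```text
time: 11.85
tool_pos: [0.6157, -0.1264, 0.0064]
tool_rot: [0.001, 0.736, 0.677, 0.0]
contact_force: [-0.5, 0.4, -0.6]
gripper_width: 0.5
```

Emit:
{"op": "carry_out", "data": {"moves": [[[0, 0, 0, 0, 0.05, 0, 0], [0, 0, 0, 0, 0, 0, 0]]]}}

```text
time: 12.02
tool_pos: [0.6174, -0.1265, 0.0064]
tool_rot: [0.001, 0.736, 0.677, 0.0]
contact_force: [0.0, 0.3, -0.6]
gripper_width: 0.498
```

Run:
```python
from h import *
rep()
```

```text
t 12.02 tool dock [-0.0161 -0.0024] z 0.0064 yawx-dock y deg -0.01 tz [ 0.001 -0.001 -1.   ] grip 0.498 F dock 0.02 0.28 -0.63
```

Emit:
{"op": "carry_out", "data": {"moves": [[[0, 0, 0, 0, 0.05, 0, 0], [0, 0, 0, 0, 0, 0, 0]]]}}

```text
time: 12.18
tool_pos: [0.6191, -0.1265, 0.0063]
tool_rot: [0.0, 0.736, 0.677, 0.0]
contact_force: [-0.3, 0.3, -0.0]
gripper_width: 0.498
```

Emit:
{"op": "carry_out", "data": {"moves": [[[0, 0, 0, 0, 0.03, 0, 0], [0, 0, 0, 0, 0, 0, 0]]]}}

```text
time: 12.35
tool_pos: [0.62, -0.1265, 0.0062]
tool_rot: [0.0, 0.736, 0.677, 0.0]
contact_force: [-0.6, 1.0, 0.7]
gripper_width: 0.501
```

Emit:
{"op": "carry_out", "data": {"moves": [[[0, 0, 0, 0, 0.03, 0, 0], [0, 0, 0, 0, 0, 0, 0]]]}}

```text
time: 12.52
tool_pos: [0.6212, -0.1265, 0.0061]
tool_rot: [0.0, 0.736, 0.677, 0.0]
contact_force: [-2.3, 1.1, 0.6]
gripper_width: 0.497
```

Run:
```python
from h import *
rep()
g=grab_frame('scene');save('s11',cv2.resize(g['frame'][160:240,220:330],None,fx=7,fy=7,interpolation=cv2.INTER_CUBIC))
```

```text
t 12.52 tool dock [-0.0124 -0.002 ] z 0.0061 yawx-dock y deg -0.01 tz [ 0.  0. -1.] grip 0.497 F dock -2.38 0.91 0.55
```

View pics/s11.png

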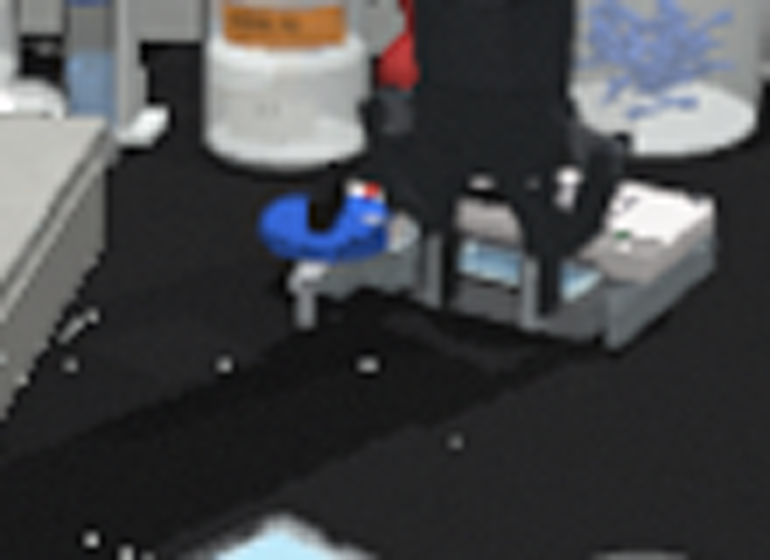

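Nearly flush, light force. Continue in 1 mm steps.

Emit:
{"op": "carry_out", "data": {"moves": [[[0, 0, 0, 0, 0.03, 0, 0], [0, 0, 0, 0, 0, 0, 0]]]}}

```text
time: 12.73
tool_pos: [0.6223, -0.1266, 0.0061]
tool_rot: [-0.0, 0.736, 0.677, -0.0]
contact_force: [-1.3, -0.3, 0.6]
gripper_width: 0.501
```

Emit:
{"op": "carry_out", "data": {"moves": [[[0, 0, 0, 0, 0.03, 0, 0], [0, 0, 0, 0, 0, 0, 0]]]}}

```text
time: 12.9
tool_pos: [0.6223, -0.1266, 0.006]
tool_rot: [-0.001, 0.736, 0.678, -0.001]
contact_force: [-6.7, 0.7, 4.9]
gripper_width: 0.498
```

Emit:
{"op": "carry_out", "data": {"moves": [[[0, 0, 0, 0, 0.03, 0, 0], [0, 0, 0, 0, 0, 0, 0]]]}}

```text
time: 13.07
tool_pos: [0.6224, -0.1266, 0.006]
tool_rot: [-0.003, 0.735, 0.678, -0.002]
contact_force: [-10.3, 0.9, 6.7]
gripper_width: 0.503
```

Emit:
{"op": "carry_out", "data": {"moves": [[[0, 0, 0, 0, 0.03, 0, 0], [0, 0, 0, 0, 0, 0, 0]]]}}

```text
time: 13.23
tool_pos: [0.6224, -0.1266, 0.0059]
tool_rot: [-0.004, 0.735, 0.678, -0.003]
contact_force: [-14.1, 1.6, 11.6]
gripper_width: 0.498
```

Emit:
{"op": "carry_out", "data": {"moves": [[[0, 0, 0, 0, 0.03, 0, 0], [0, 0, 0, 0, 0, 0, 0]]]}}

```text
time: 13.4
tool_pos: [0.6224, -0.1266, 0.0059]
tool_rot: [-0.005, 0.735, 0.678, -0.004]
contact_force: [-19.3, 1.5, 14.7]
gripper_width: 0.498
```

Emit:
{"op": "carry_out", "data": {"moves": [[[0, 0, 0, 0, 0.015, 0, 0], [0, 0, 0, 0, 0, 0, 0], [0, 0, 0, 0, 0, 0, 0]]]}}

```text
time: 13.65
tool_pos: [0.6225, -0.1266, 0.0059]
tool_rot: [-0.005, 0.735, 0.678, -0.005]
contact_force: [-20.4, 2.0, 16.0]
gripper_width: 0.501
```

Run:
```python
from h import *
rep()
g=grab_frame('wrist'); save('w12',cv2.resize(g['frame'][180:384,130:400],None,fx=2.9,fy=2.9,interpolation=cv2.INTER_CUBIC))
g=grab_frame('scene');save('s12',cv2.resize(g['frame'][165:225,260:330],None,fx=10,fy=10,interpolation=cv2.INTER_CUBIC))
```

```text
t 13.65 tool dock [-0.0111 -0.002 ] z 0.0059 yawx-dock y deg 0.02 tz [-0.014  0.002 -1.   ] grip 0.501 F dock -20.45 0.36 15.97
```

View pics/w12.png

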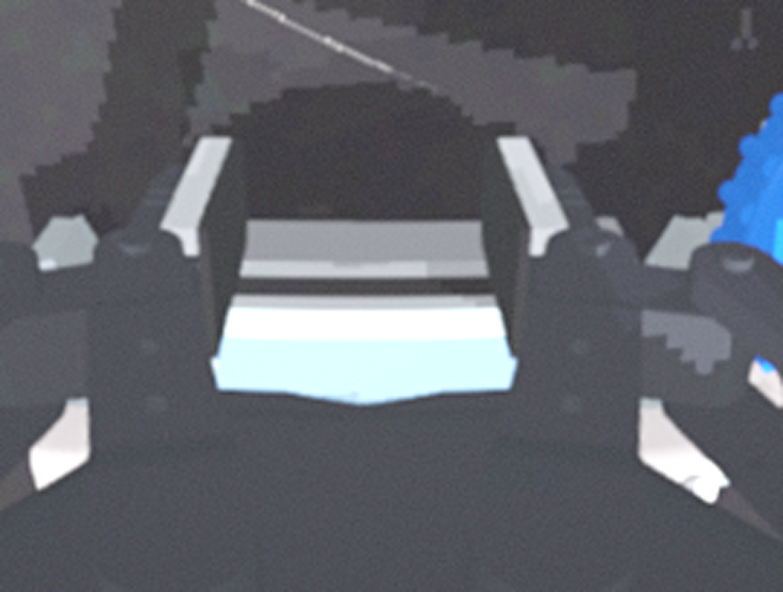

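View pics/s12.png

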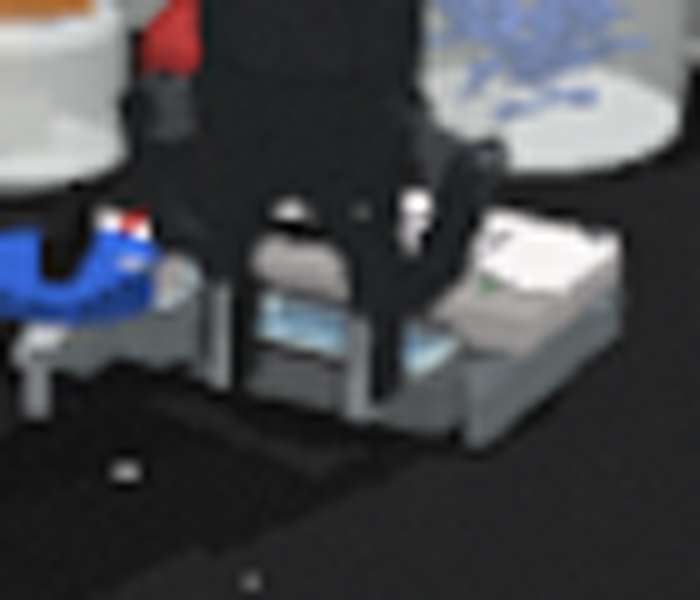

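Emit:
{"op": "carry_out", "data": {"moves": [[[0, 0, 0, 0, -0.2, 0, 0], [0, 0, 0, 0, -0.8, 0, 0], [0, 0, 0, 0, 0, -0.9, 0.5], [0, 0, 0, 0, 0, -0.9, 1], [0, 0, 0, 0, 0, -0.9, 1], [0, 0, 0, -0.5, -0.8, -0.2, 1], [0, 0, 0, -0.5, -0.8, 0, 1], [0, 0, 0, -0.5, -0.8, 0, 1]]]}}

```text
time: 14.42
tool_pos: [0.4879, -0.1767, 0.1243]
tool_rot: [0.003, 0.735, 0.678, 0.001]
contact_force: [0.0, -0.7, 1.1]
gripper_width: 0.999
```

Run:
```python
from h import *
rep(); print(state()['joint_pos'].round(3))
g=grab_frame('top'); save('t13',cv2.resize(g['frame'][130:230,235:335],None,fx=6,fy=6,interpolation=cv2.INTER_CUBIC))
f=g['frame'];z=g['z_map']
save('t13b',cv2.resize(f[60:200,130:330],None,fx=4,fy=4))
# point cloud heights near wheel
vv,uu=np.mgrid[0:384,0:512]; K=g['K'];T=g['world_from_camera']
c=np.stack([(uu-K[0,2])/K[0,0]*z,(vv-K[1,2])/K[1,1]*z,z],-1)@T[:3,:3].T+T[:3,3]
m=(z>0)&(c[...,2]>.07)&(np.hypot(c[...,0]-.629,c[...,1]+.036)<.2)
p=c[m]; 
if len(p):
  d=np.hypot(p[:,0]-.629,p[:,1]+.036); i=np.argsort(d)[:10]; print(np.c_[p[i],d[i]].round(3)); print(p.mean(0),p.max(0))
```

```text
t 14.42 tool dock [-0.1411 -0.063 ] z 0.1243 yawx-dock y deg 0.08 tz [ 0.005 -0.003 -1.   ] grip 0.999 F dock 0.09 -0.73 1.08
[-0.491 -0.115  1.961 -0.     1.29  -1.981]
[[ 0.553 -0.017  1.024  0.078]
 [ 0.552 -0.015  1.025  0.079]
 [ 0.552 -0.017  1.025  0.08 ]
 [ 0.552 -0.016  1.027  0.08 ]
 [ 0.551 -0.016  1.027  0.081]
 [ 0.551 -0.015  1.028  0.081]
 [ 0.55  -0.016  1.027  0.081]
 [ 0.55  -0.015  1.028  0.081]
 [ 0.55  -0.015  1.027  0.082]
 [ 0.55  -0.014  1.03   0.082]]
[0.5205419  0.03623292 0.90891919] [0.82869563 0.15988698 1.10859949]
```

View pics/t13.png

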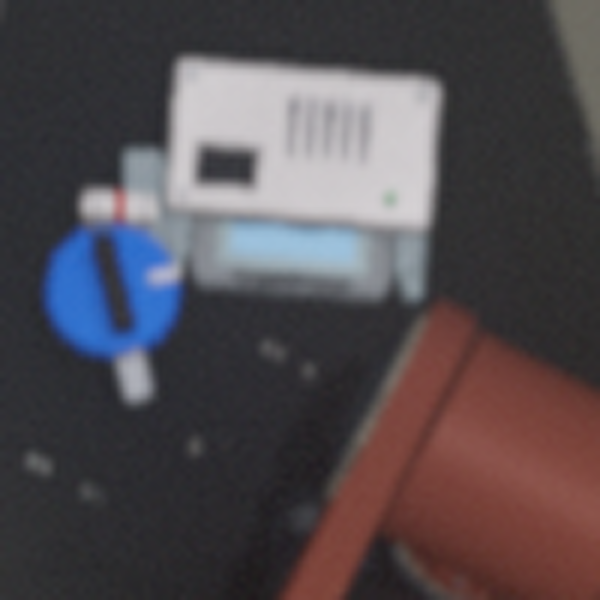

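View pics/t13b.png

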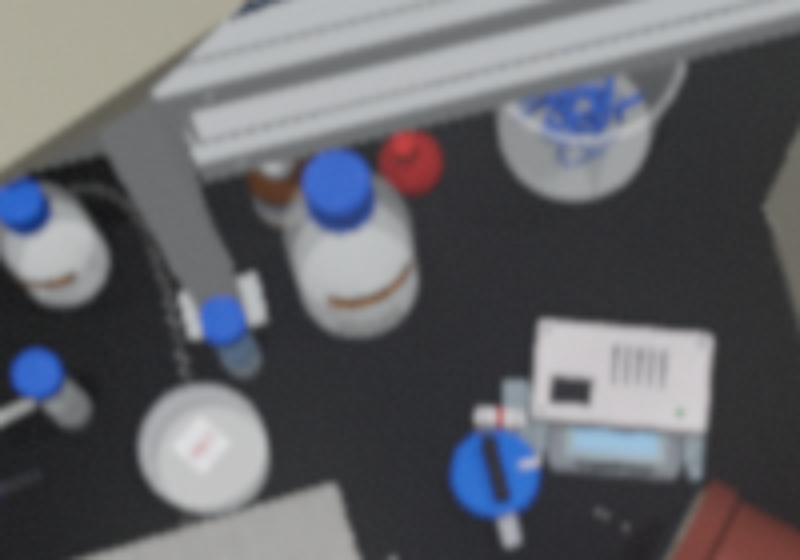

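Emit:
{"op": "carry_out", "data": {"moves": [[[0, 0, 0, 0.76, 0.645, 0, 1], [0, 0, 0, 0.76, 0.645, 0, 1], [0, 0, 0, 0.76, 0.645, 0, 1], [0, 0, 0, 0.76, 0.645, 0, 1], [0, 0, 0, 0.76, 0.645, 0, 1], [0, 0, 0.99, 0, 0, 0, 1], [0, 0, 0.99, 0, 0, 0, 1], [0, 0, 0.99, 0, 0, 0, 1]]]}}

```text
time: 15.13
tool_pos: [0.6293, -0.0339, 0.122]
tool_rot: [0.001, 0.818, 0.576, 0.001]
contact_force: [-0.2, 0.3, -0.5]
gripper_width: 1.001
```

Emit:
{"op": "carry_out", "data": {"moves": [[[0, 0, 0.99, 0, 0, 0, 1], [0, 0, 0.99, 0, 0, 0, 1], [0, 0, 0.99, 0, 0, 0, 1], [0, 0, 0.99, 0, 0, 0, 1], [0, 0, 0.99, 0, 0, 0, 1], [0, 0, 0.99, 0, 0, 0, 1], [0, 0, 0.99, 0, 0, 0, 1], [0, 0, 0.99, 0, 0, 0, 1]]]}}

```text
time: 15.8
tool_pos: [0.6289, -0.0349, 0.1222]
tool_rot: [0.0, 0.965, 0.264, 0.001]
contact_force: [0.8, -0.1, -0.7]
gripper_width: 1.0
```

Emit:
{"op": "carry_out", "data": {"moves": [[[0, 0, 0.99, 0, 0, 0, 1], [0, 0, 0.99, 0, 0, 0, 1], [0, 0, 0.99, 0, 0, 0, 1], [0, 0, 0.99, 0, 0, 0, 1], [0, 0, 0.99, 0, 0, 0, 1], [0, 0, 0.99, 0, 0, 0, 1], [0, 0, 0.99, 0, 0, 0, 1], [0, 0, 0.99, 0, 0, 0, 1]]]}}

```text
time: 16.47
tool_pos: [0.6289, -0.0348, 0.1222]
tool_rot: [0.0, 0.997, -0.079, 0.001]
contact_force: [0.5, 0.5, -0.4]
gripper_width: 0.997
```

Emit:
{"op": "carry_out", "data": {"moves": [[[0, 0, 0.99, 0, 0, 0, 1], [0, 0, 0.99, 0, 0, 0, 1], [0, 0, 0.99, 0, 0, 0, 1], [0, 0, 0.99, 0, 0, 0, 1], [0, 0, 0.99, 0, 0, 0, 1], [0, 0, 0.99, 0, 0, 0, 1], [0, 0, 0.99, 0, 0, 0, 1], [0, 0, 0.99, 0, 0, 0, 1]]]}}

```text
time: 17.13
tool_pos: [0.6289, -0.0348, 0.1222]
tool_rot: [-0.0, 0.911, -0.412, 0.001]
contact_force: [0.2, -0.7, 0.4]
gripper_width: 0.999
```

Emit:
{"op": "carry_out", "data": {"moves": [[[0, 0, 0.99, 0, 0, 0, 1], [0, 0, 0.99, 0, 0, 0, 1], [0, 0, 0.99, 0, 0, 0, 1], [0, 0, 0.99, 0, 0, 0, 1], [0, 0, 0.99, 0, 0, 0, 1], [0, 0, 0.99, 0, 0, 0, 1], [0, 0, 0, 0, 0, 0, 1], [0, 0, 0, 0, 0, 0, 1]]]}}

```text
time: 17.8
tool_pos: [0.6286, -0.0348, 0.1222]
tool_rot: [-0.0, 0.777, -0.629, 0.0]
contact_force: [-1.1, 0.3, 0.4]
gripper_width: 1.004
```

Run:
```python
from h import *
rep(); s=state();print(s['joint_pos'].round(3),s['tool_pos'])
g=grab_frame('wrist'); save('w14',cv2.resize(g['frame'],None,fx=1.5,fy=1.5));
```

```text
t 17.8 tool dock [-0.0125  0.09  ] z 0.1222 yawx-dock y deg -163.24 tz [ 0.001 -0.    -1.   ] grip 1.004 F dock -1.12 0.18 0.43
[-0.174  0.151  1.695  0.     1.294  1.187] [ 0.62864831 -0.0348298   0.12219153]
```

View pics/w14.png

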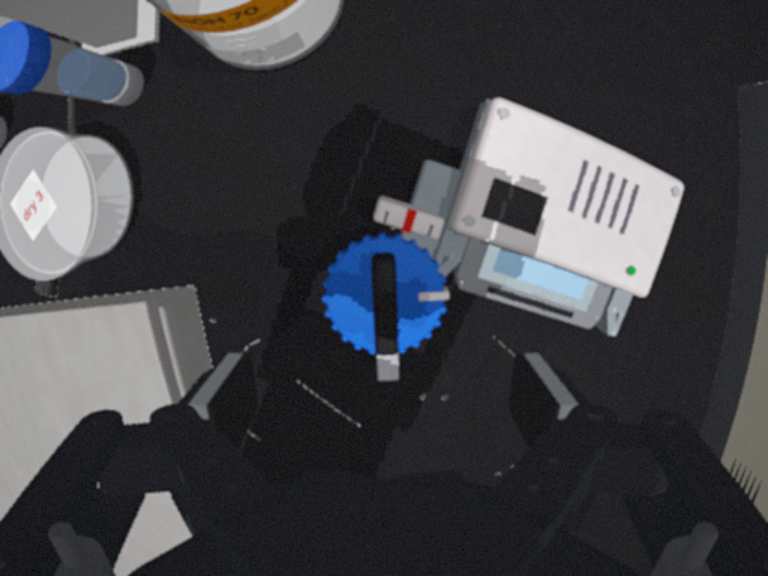

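```bash
cat >> h.py <<'E'
def wr2w(g,s,u,v,z):
    K=g['K'];dx=(u-K[0,2]);dy=(v-K[1,2]);r=np.hypot(dx,dy);th=r/K[0,0]
    d=np.array([np.sin(th)*dx/max(r,1e-9),np.sin(th)*dy/max(r,1e-9),np.cos(th)])
    q=s['tool_rot'];R=Rn.from_quat([q[1],q[2],q[3],q[0]]).as_matrix();H=g['hand_eye']
    o=R@H[:3,3]+s['tool_pos'];dd=R@H[:3,:3]@d
    return o+dd*(z-o[2])/dd[2]
E
python3 - <<'E'
from h import *
s=state();g=grab_frame('wrist')
save('w14c',cv2.resize(g['frame'][120:260,200:340],None,fx=4.2,fy=4.2,interpolation=cv2.INTER_CUBIC))
Q=lambda u,v,z: wr2w(g,s,u/1.5-.2,v/1.5-.2,z)[:2]
wc=Q(385,296,.038);b1=Q(383,255,.06);b2=Q(387,350,.06);po=Q(449,295,.037);mk=Q(409,222,.036);ra=Q(460,226,.0365);rb=Q(645,294,.0365)
pin=Q(388,370,.024)
a=lambda p,q:np.degrees(np.arctan2(*(q-p)[::-1])).round(2)
print(wc,(b1+b2)/2,'bar',a(b2,b1),'ptr',a(wc,po),'mark',a(wc,mk),'roof',a(rb,ra),'arm',a(wc,pin),np.linalg.norm(po-wc),np.linalg.norm(mk-wc))
E
```

```text
[ 0.63131853 -0.03554498] [ 0.63348771 -0.03498015] bar 14.55 ptr -77.45 mark -5.39 roof 84.78 arm -165.61 0.034091445023311504 0.04072735058419612
```

View pics/w14c.png

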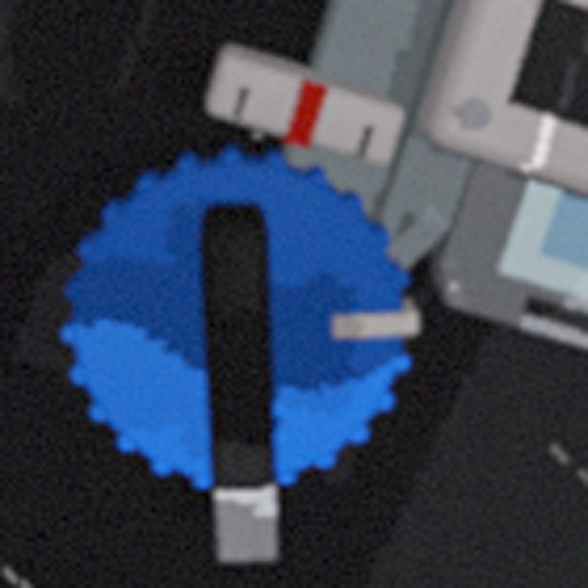

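Emit:
{"op": "carry_out", "data": {"moves": [[[0, 0, -0.4, 0.03, -0.03, 0, 1], [0, 0, 0, 0, 0, 0.6, 1], [0, 0, 0, 0, 0, 0.6, 1], [0, 0, 0, 0, 0, 0.5, 1], [0, 0, 0, 0, 0, 0.25, 1], [0, 0, 0, 0, 0, 0, 1], [0, 0, 0, 0, 0, 0, 1]]]}}

```text
time: 18.48
tool_pos: [0.6296, -0.0357, 0.044]
tool_rot: [0.0, 0.788, -0.616, -0.0]
contact_force: [0.3, -0.1, 0.7]
gripper_width: 1.002
```

Run:
```python
from h import *
rep()
g=grab_frame('scene');save('s15',cv2.resize(g['frame'][140:230,230:330],None,fx=6.5,fy=6.5,interpolation=cv2.INTER_CUBIC))
```

```text
t 18.48 tool dock [-0.0114  0.0892] z 0.044 yawx-dock y deg -161.33 tz [-0.001  0.    -1.   ] grip 1.002 F dock 0.29 -0.09 0.7
```

View pics/s15.png

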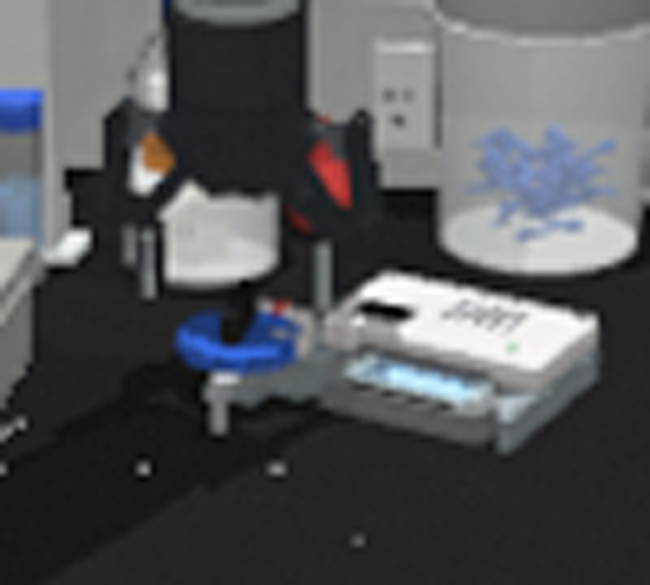

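Close on the bar.

Emit:
{"op": "carry_out", "data": {"moves": [[[0, 0, 0, 0, 0, 0, 0], [0, 0, 0, 0, 0, 0, -0.4], [0, 0, 0, 0, 0, 0, -0.6], [0, 0, 0, 0, 0, 0, -1], [0, 0, 0, 0, 0, 0, -1], [0, 0, 0, 0, 0, 0, -1], [0, 0, 0, 0, 0, 0, -1]]]}}

```text
time: 19.12
tool_pos: [0.6297, -0.0355, 0.0445]
tool_rot: [-0.0, 0.788, -0.616, -0.0]
contact_force: [-1.0, 1.1, 3.3]
gripper_width: 0.121
```

Run:
```python
from h import *
rep(); print(state()['ft_torque'])
g=grab_frame('wrist');save('w16',cv2.resize(g['frame'][100:300,150:370],None,fx=3,fy=3,interpolation=cv2.INTER_CUBIC))
```

```text
t 19.12 tool dock [-0.0113  0.0893] z 0.0445 yawx-dock y deg -161.36 tz [-0.  0. -1.] grip 0.121 F dock -1.08 0.97 3.29
[0.12225247 0.24938174 0.01178498]
```

View pics/w16.png

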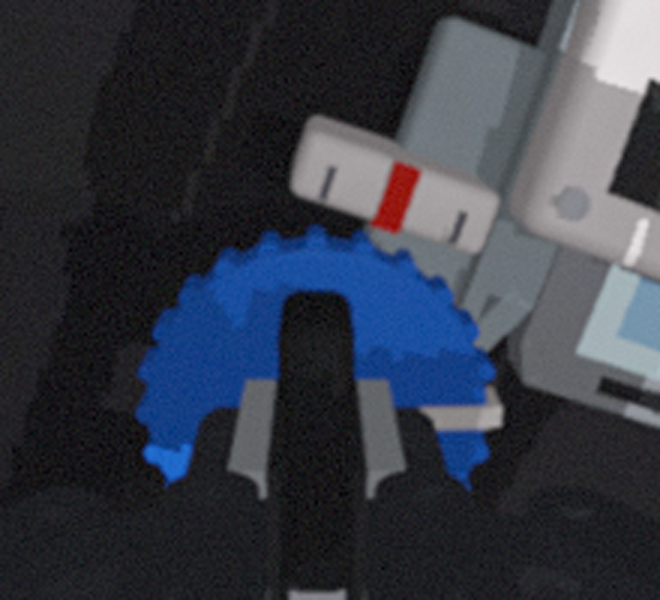

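Emit:
{"op": "carry_out", "data": {"moves": [[[0, 0, -0.5, 0, 0, 0, -1], [0, 0, -0.8, 0, 0, 0, -1], [0, 0, -0.8, 0, 0, 0, -1], [0, 0, -0.8, 0, 0, 0, -1]]]}}

```text
time: 19.5
tool_pos: [0.6297, -0.0354, 0.0445]
tool_rot: [-0.0, 0.86, -0.51, -0.0]
contact_force: [-1.2, 1.6, 2.9]
gripper_width: 0.122
```

Emit:
{"op": "carry_out", "data": {"moves": [[[0, 0, -0.8, 0, 0, 0, -1], [0, 0, -0.8, 0, 0, 0, -1], [0, 0, -0.8, 0, 0, 0, -1], [0, 0, -0.8, 0, 0, 0, -1], [0, 0, -0.8, 0, 0, 0, -1], [0, 0, -0.8, 0, 0, 0, -1]]]}}

```text
time: 20.0
tool_pos: [0.6296, -0.0353, 0.0446]
tool_rot: [-0.0, 0.947, -0.32, -0.0]
contact_force: [-1.9, 2.3, 3.1]
gripper_width: 0.126
```

Emit:
{"op": "carry_out", "data": {"moves": [[[0, 0, -0.8, 0, 0, 0, -1], [0, 0, -0.8, 0, 0, 0, -1], [0, 0, -0.8, 0, 0, 0, -1], [0, 0, -0.8, 0, 0, 0, -1], [0, 0, -0.8, 0, 0, 0, -1], [0, 0, -0.8, 0, 0, 0, -1], [0, 0, -0.8, 0, 0, 0, -1], [0, 0, 0, 0, 0, 0, -1]]]}}

```text
time: 20.67
tool_pos: [0.6293, -0.0352, 0.0445]
tool_rot: [-0.0, 0.997, -0.083, -0.001]
contact_force: [-3.6, 2.7, 5.0]
gripper_width: 0.12
```

Run:
```python
from h import *
rep(); print(state()['ft_torque'])
g=grab_frame('wrist');save('w17',cv2.resize(g['frame'][100:300,150:370],None,fx=3,fy=3,interpolation=cv2.INTER_CUBIC))
```

```text
t 20.67 tool dock [-0.0118  0.0897] z 0.0445 yawx-dock y deg -94.78 tz [-0.001  0.001 -1.   ] grip 0.12 F dock -3.85 2.38 5.01
[0.45409083 0.6045158  0.05408333]
```

View pics/w17.png

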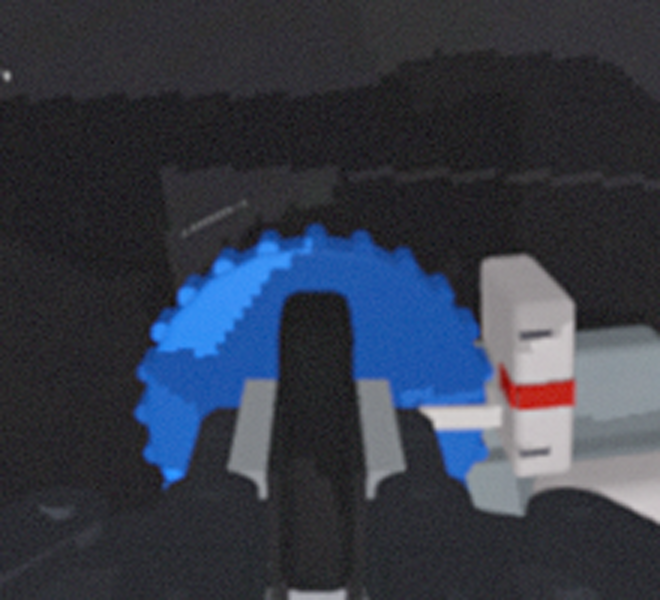

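Emit:
{"op": "carry_out", "data": {"moves": [[[0, 0, -0.5, 0, 0, 0, -1], [0, 0, -0.46, 0, 0, 0, -1], [0, 0, 0, 0, 0, 0, -1], [0, 0, 0, 0, 0, 0, -1], [0, 0, 0, 0, 0, 0, -1], [0, 0, 0, 0, 0, 0, -1]]]}}

```text
time: 21.22
tool_pos: [0.6293, -0.0352, 0.0445]
tool_rot: [-0.0, 0.999, -0.042, -0.001]
contact_force: [-4.8, 3.7, 5.4]
gripper_width: 0.126
```

Run:
```python
from h import *
rep()
s=state();g=grab_frame('wrist');save('w18',cv2.resize(g['frame'][180:280,240:360],None,fx=6,fy=6,interpolation=cv2.INTER_CUBIC))
```

```text
t 21.22 tool dock [-0.0118  0.0897] z 0.0445 yawx-dock y deg -90.16 tz [-0.001  0.001 -1.   ] grip 0.126 F dock -5.1 3.28 5.38
```

View pics/w18.png

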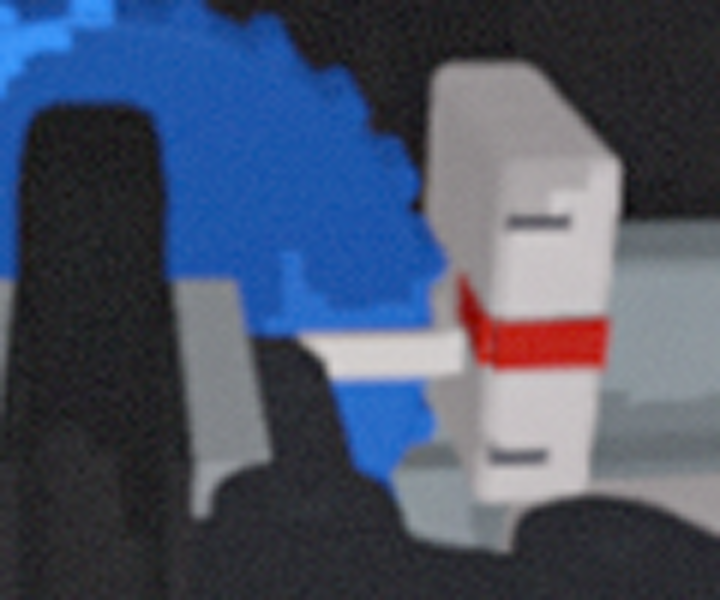

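Emit:
{"op": "carry_out", "data": {"moves": [[[0, 0, -0.2, 0, 0, 0, -1], [0, 0, 0, 0, 0, 0, -1], [0, 0, 0, 0, 0, 0, 0], [0, 0, 0, 0, 0, 0, 1], [0, 0, 0, 0, 0, 0, 1], [0, 0, 0, 0, 0, 0, 1], [0, 0, 0, 0, 0, 0, 1], [0, 0, 0, 0, 0, 0, 1]]]}}

```text
time: 21.93
tool_pos: [0.6297, -0.0358, 0.044]
tool_rot: [0.0, 0.999, -0.033, 0.0]
contact_force: [0.1, 0.1, 0.4]
gripper_width: 0.954
```

Emit:
{"op": "carry_out", "data": {"moves": [[[0, 0, 0, 0, 0, -0.3, 1], [0, 0, 0, 0, 0, -0.7, 1], [0, 0, 0, 0, 0, -0.8, 1], [0, 0, 0, 0, 0, -0.3, 1], [0, 0, 0, 0, 0, 0, 1], [0, 0, 0, 0, 0, 0, 1]]]}}

```text
time: 22.43
tool_pos: [0.6303, -0.0358, 0.1293]
tool_rot: [0.0, 0.999, -0.033, 0.001]
contact_force: [-0.5, 0.3, -0.8]
gripper_width: 1.002
```

Run:
```python
from h import *
rep()
s=state();g=grab_frame('wrist');save('w19',cv2.resize(g['frame'],None,fx=1.5,fy=1.5,interpolation=cv2.INTER_CUBIC))
save('w19c',cv2.resize(g['frame'][140:260,190:330],None,fx=5,fy=5,interpolation=cv2.INTER_CUBIC))
g=grab_frame('scene');save('s19',cv2.resize(g['frame'][150:240,230:330],None,fx=6.5,fy=6.5,interpolation=cv2.INTER_CUBIC))
```

```text
t 22.43 tool dock [-0.0108  0.0891] z 0.1293 yawx-dock y deg -89.06 tz [ 0.002 -0.    -1.   ] grip 1.002 F dock -0.52 0.22 -0.83
```

View pics/w19.png

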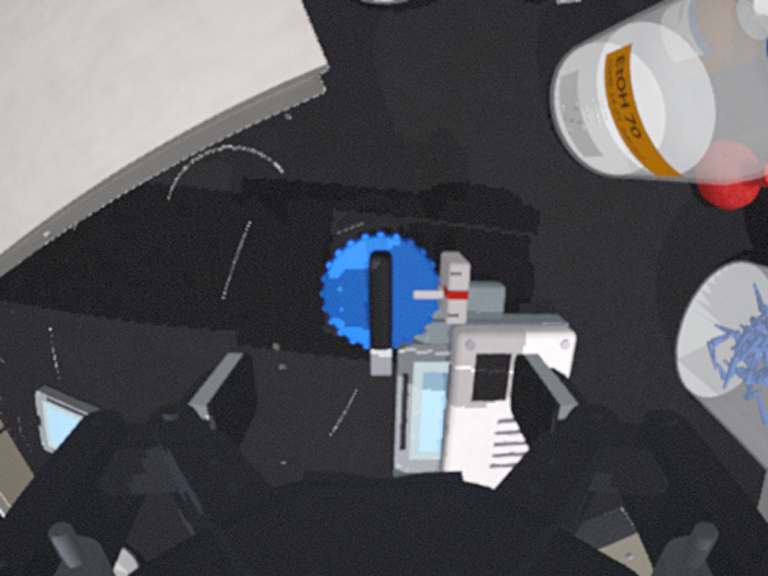

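View pics/w19c.png

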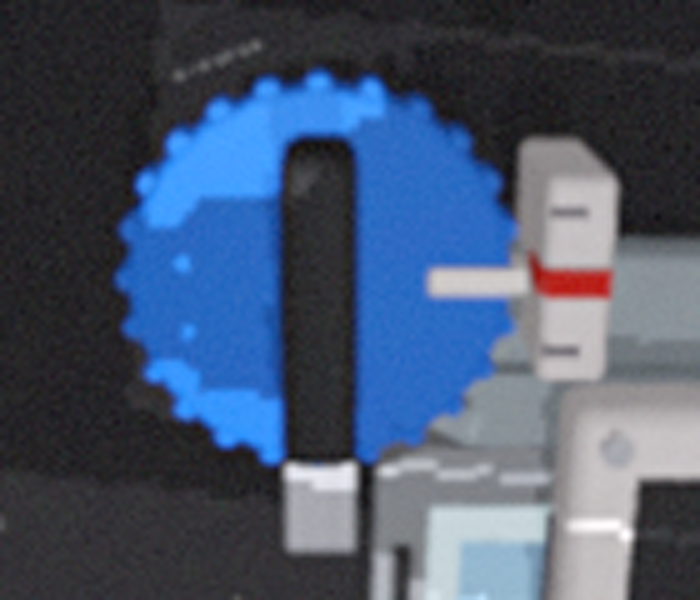

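View pics/s19.png

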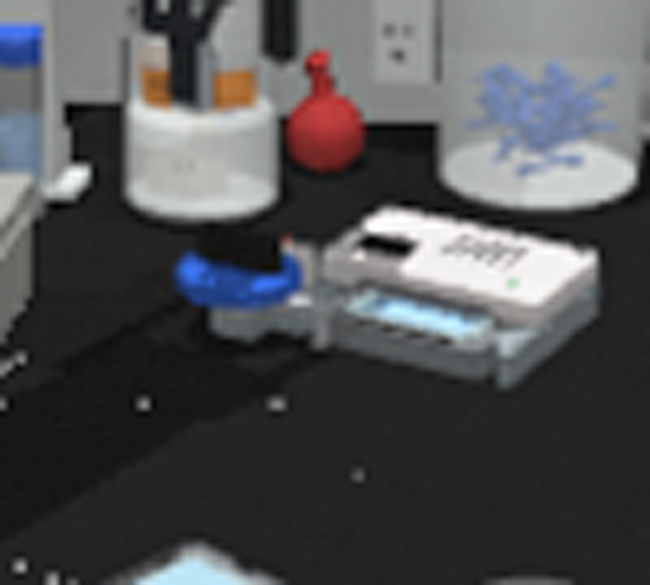

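```bash
python3 -c "
from h import *
rep(); print(ticket.job_done())"
```

```text
t 22.53 tool dock [-0.0125  0.0892] z 0.1263 yawx-dock y deg -89.06 tz [-0.003  0.    -1.   ] grip 0.997 F dock -0.87 -0.15 0.58
the job is handed in; nothing more can be done
None
```

The job is handed in at about 22.5 s on the robot's clock, with the cassette home in the slot and the keeper wheel closed. I have no verdict from the system, only my own checks.

**What I did:**
- **Cassette:** I straightened the larger cassette and moved it sideways in line with the slot. Then I pushed its rear edge in with two fingers until it stopped and held a push of about 20 N.
- **Keeper wheel:** I gripped the bar and turned it about 72° counterclockwise onto the red mark, then let go and lifted clear.

**Last checks:**
- **Cassette position:** its rear edge is flush with the slot's mouth in the wrist and scene pictures. The finger position at the stop also puts it home.
- **Pointer:** the white pointer lines up with the red mark to within about 1°.
- **Bystanders and gripper:** I kept the arm clear of the glassware and tubes, and those in the last pictures look undisturbed. I did not measure their positions. The gripper is open and clear, about 65 mm above the wheel.

**Not confirmed:**
- **Buffer force:** I could not measure it directly. I infer it from the force climbing from about 1 N to 20 N while the cassette stayed put.
- **Upward force:** during that press there was also an upward force of about 16 N on the fingers, probably from the tool flexing; I did not look into it.
- **Roller click:** the roller's snap did not show clearly in the force readings.

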